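Put mixed-up amplifier parts back in their own trays

ROBOT

A 7-joint arm with a two-finger parallel gripper is mounted at the origin on the work surface. World frame = base frame: x ahead of the robot, y to its left, z up, the work surface at z = 0. Lengths are in mm, angles in rad, forces in N, time in s.
With the tool pointing down it reaches from about 425 to 925 mm from the base axis. Payload 6.8 kg.
Tool frame: the origin (TCP) lies midway between the tips of the shut fingers; the grasp point (between the pads) lies 19 mm behind it; z points along the fingers, y is the line along which they close (so a half turn about z gives the same grasp; the last joint's range is limited). The gripper opens to 85 mm and grips with 20 to 120 N. Pads are 22 mm wide; open, the fingers measure 114 mm over their backs; the gripper's body (76 mm by 85 mm) begins 54 mm behind the grasp point. The pads swing forward as they close: fully open they stand 13 mm farther back than shut.
Start: joints at [1.048, 0.477, 0.022, 1.555, -0.011, 1.109, -0.083], TCP at [272.04, -617.771, 231.308] pointing down, gripper open.
Joint ranges: [-2.96, 2.96], [-0.34, 2.1], [-1.41, 1.46], [0.24, 2.44], [-1.37, 4.51], [0.17, 1.92], [-2.96, 2.96]. Speed limits (rad/s): [2.39, 2.39, 3.14, 3.14, 3.14, 3.14, 3.14].

INTERFACE

Orientations are given as a unit quaternion [x, y, z, w].
In Python, from workcell import status, cams, arm gives the robot as it stands.
- The arm moves only by the tool send_rows, never from a script. Its argument "plan" is a list of rows, each a list of 5 numbers: the opening, from 0 (shut) to 1 (fully open), then the shift along the tool's x, y, z in units of 0.15 m (1.0 is 0.15 m), then the turn about the tool's z in units of pi rad (1.0 is pi rad). In form: [[grip, tx, ty, tz, spin], ...]. A call has 1 to 20 rows; each row is the pose to reach, as a shift and turn from the pose commanded when the call began, along the tool's axes at that moment, turning the shorter way round; what a row does not reach only later rows make up. A row lasts 1/8 s, in which the tool goes at most 62.5 mm and 10.7 degrees, less where a joint would pass 70% of its speed; a pose out of reach is approached as far as the arm can. A call with a number of a shift or a turn outside -1 to 1 is refused whole. A call with a gripper value outside its range is refused whole. The fingers move at their own pace and stop on an object; "grip_force" is the grip in N (left out, the last holds). Time passes only in rows, so rows that repeat a pose let the fingers close. It gives the time, the measured TCP pose, the force, the opening and the grip force at its end, in the units of the state.
- status.observe(): the state, without advancing time (a new reading comes with each control period).
- cams.read_camera(name): name is "scene" or "top"; returns a dict with "color" (400x640x3 uint8, red, green, blue), "camera_matrix" (3x3 intrinsics, pixels), "rvec" (rotation vector, rad) and "tvec" (3), from world to camera coordinates, as OpenCV has them. Camera axes: x right, y down, z forward; pixel columns grow to the right and rows downward; lengths in mm; the calibration is good to about 2 mm. A picture is of the moment at which its call begins. There is no depth.
- arm.job_done(): hands the job in; it is judged then, once.
The state is a dict: "time_s": time; "joints": joint angles; "qd": joint speeds; "tau": joint torques, N m; "ee_pos": TCP position; "eef_rot": TCP orientation; "wrist_force": force on the tool from outside, world axes, zero at the start; "wrist_torque": the same for the moment, N m; "gripper_width": finger opening in mm; "grip_force": force on a finger pad.
Only numpy, scipy, OpenCV 4.12 (cv2) and the standard library are available. Lean on these libraries where they do the work, as an engineer would, in place of code of your own. Each camera call takes 0.05 s, during which the arm holds its last target. There are 200 camera calls.

TASK

The three amplifier parts lie in each other's trays: put the round capacitor in the round tray, the boxy transformer in the square tray and the finned heatsink in the long tray lying lengthwise, each upright in the middle of its tray. Every tray is taken, so first park one part near the middle of the black rubber pad and let go of it there, and leave the pad empty at the end. Set the parts down without dropping or tipping them, and leave the solder reel, the handheld radio and the circuit board between the trays where they are.

Things in the scene. Friction and masses are not known exactly. Their poses are not given: they have to be found in the camera images.
- capacitor_mid (a point): Large electrolytic capacitor: an upright black plain cylinder with a metal top, 35 mm in diameter, 52 mm tall, about 90 g. The point is its centre, 26 mm above its underside; z is its axis, up. It starts in the long tray, in any turn.
- transformer_mid (a point): Mains transformer: a box of dark steel core plates with a copper-coloured cover on each of the two y faces, on a 4 mm thick base plate; 50 mm (its x) by 42 mm (its y) by 48 mm tall, about 350 g. The covers are flat, 40 mm wide, from 5 to 41 mm above the underside, 42 mm over both; the core's x faces are 50 mm apart and 22 mm wide. The point is its centre, 24 mm above its underside; z up. It starts in the round tray at any yaw.
- heatsink_mid (a point): Aluminium heatsink: upright fins running along its length on a base, 70 mm long (its x) by 34 mm wide (its y) by 50 mm tall, about 180 g; the outer fins are flat and may be gripped across y. The point is its centre, 25 mm above its underside; z up. It starts in the square tray at any yaw.
- round_tray: White round tray, 100 mm in diameter outside, 94 mm inside, the capacitor's own place; screwed down; its floor is 3 mm above the bench and its low rim 6 mm above the bench. Origin: centre of the underside, on the bench.
- square_tray: White square tray, 96 by 96 mm outside, 90 by 90 mm inside, the transformer's own place; screwed down; its floor is 3 mm above the bench and its low rim 6 mm above the bench. Origin: centre of the underside, on the bench.
- long_tray: White oblong tray, 130 mm (its x) by 66 mm (its y) outside, 124 by 60 mm inside, the heatsink's own place, its length along the tray's x; screwed down; its floor is 3 mm above the bench and its low rim 6 mm above the bench. Origin: centre of the underside, on the bench.
- pad: Flat black rubber pad, 105 by 105 mm, 3 mm thick, fixed, without a rim, empty at the start: the free spot. Origin: centre of the underside, on the bench.
- reel: Solder reel standing on its flange, 52 mm in diameter, 40 mm tall, loose, to be left alone. Origin: centre of the underside.
- radio: Orange handheld radio lying on its back, body 105 mm (its x) by 56 mm by 34 mm tall, with a 75 mm stub aerial beyond its +x end, loose, to be left alone. Origin: centre of the underside of the body.
- board: Small green circuit board on 6 mm brass feet, 80 mm (its x) by 60 mm, 20 mm tall with its components, loose, to be left alone. Origin: centre of the underside.
Not all that is in view belongs to the job. What is shaped like the part that bears heatsink_mid but green or pink is not meant.

How it is judged:
By the outcome, as a careful person would: the job done as asked, in the order asked, and still so for the second after the job is handed in, with the robot touching nothing.
It also fails if it takes over 118 s, if anything falls off the work surface, if the arm or the gripper's body presses on something with over 40 N, if the wrist force passes 120 N, or if a joint passes its speed limit or range.

## Working session

There is one attempt and no reset: what is moved stays moved. The work goes in short steps, Python scripts to look and compute and a tool call to move; the robot and the scene stay as the last step left them, time stands still between calls to the robot, and variables do not carry over. Pictures are saved under pics/ and viewed, at most 14 in all, crops included, and the job is handed in when it is done.

Besides the shell and the picture viewer there is one more tool, called after "Request:" as name([rows], argument=value, ...), one row to a line, values as JSON. send_rows: Moves the arm, as the interface text tells. Its arguments: {"type":"object","properties":{"plan":{"type":"array","items":{"type":"array","items":{"type":"number"}}},"grip_force":{"type":"number"}},"required":["plan"]}

```bash
mkdir -p pics; ls
python3 - <<'E'
from workcell import status,cams
import cv2,numpy as np
s=status.observe();print(s)
for n in("scene","top"):
    c=cams.read_camera(n);np.savez(f"pics/{n}0.npz",**c)
    cv2.imwrite(f"pics/{n}0.png",c["color"][...,::-1]);print(n,c["camera_matrix"],c["rvec"],c["tvec"])
E
```

```text
pics
{'time_s': 0.0, 'joints': array([ 1.04791399,  0.47783352,  0.02235917,  1.55645403, -0.01151771,
        1.1092548 , -0.08310393]), 'qd': array([-1.04409363e-03,  1.09317382e-03,  1.01902473e-03,  1.76059111e-03,
        7.99167559e-04,  2.80351617e-05,  6.43799153e-04]), 'tau': array([-2.12438777e-04, -5.96443534e+01,  1.60789009e+00, -2.81196696e+01,
        1.24652154e-02,  9.27776797e-03,  2.43896892e-05]), 'ee_pos': array([ 271.76520705, -617.23917776,  230.30256999]), 'eef_rot': array([ 9.78571791e-01,  2.05903909e-01, -2.50355652e-04, -8.75582455e-04]), 'wrist_force': array([-0.49343964, -0.16812905,  0.29798091]), 'wrist_torque': array([0.02620483, 0.02421951, 0.03069174]), 'grip_force': 0.0, 'gripper_width': 84.9708300203377}
scene [[437.25316431   0.         316.99362918]
 [  0.         437.25316431 205.49722996]
 [  0.           0.           1.        ]] [ 1.43073667  2.12263951 -0.92151015] [ 222.40512293 -300.97415734 1492.8160151 ]
top [[412.31041886   0.         318.35928447]
 [  0.         412.31041886 202.03893015]
 [  0.           0.           1.        ]] [ 2.19482929 -2.15410952  0.14948201] [ -47.96095844  549.68028158 1211.52083336]
```

View pics/top0.png

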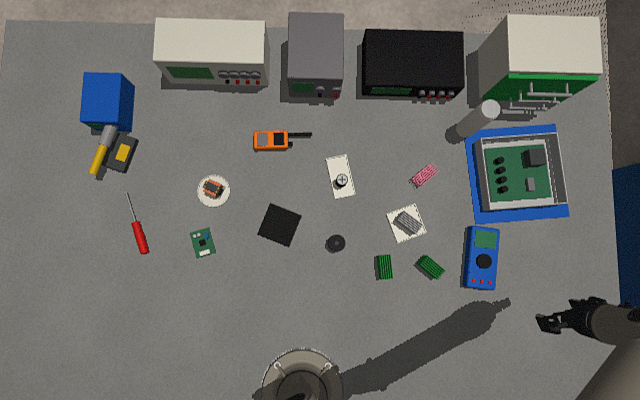

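View pics/scene0.png

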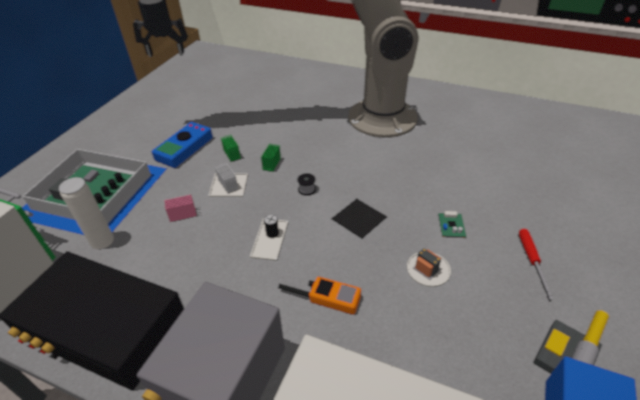

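Top view: round tray with transformer (213,190), board (203,242), pad (280,225), reel (335,243), long tray with capacitor (340,177) and radio (270,140). The heatsink-shaped things are the grey one in the square tray (407,222), green ones at (384,266) and (431,266), and a pink one at (425,175). The grey one in the square tray fits the description. I'll confirm it in a crop.

```bash
cat > h.py <<'E'
import numpy as np,cv2
from workcell import status,cams
def load(n): return dict(np.load(f"pics/{n}.npz"))
def grab(n,name):
    c=cams.read_camera(n);np.savez(f"pics/{name}.npz",**c);return c
def ray(c,px,z):
    """pixels -> world points on plane z"""
    R=cv2.Rodrigues(c["rvec"])[0];o=-R.T@c["tvec"].ravel()
    u=cv2.undistortPoints(np.float64(px).reshape(-1,1,2),c["camera_matrix"],None).reshape(-1,2)
    d=np.c_[u,np.ones(len(u))]@R
    return (o+d*((z-o[2])/d[:,2])[:,None])
def proj(c,p): return cv2.projectPoints(np.float64(p).reshape(-1,1,3),c["rvec"],c["tvec"],c["camera_matrix"],None)[0].reshape(-1,2)
def rectify(c,z,ctr,half,s):
    """Top-down metric picture of plane z, s px/mm; row axis = -x, column axis = -y"""
    X,Y=ctr;w=np.array([[X+half,Y+half],[X+half,Y-half],[X-half,Y-half],[X-half,Y+half]])
    p=proj(c,np.c_[w,np.full(4,z)]).astype(np.float32);n=2*half*s
    M=cv2.getPerspectiveTransform(p,np.float32([[0,0],[n,0],[n,n],[0,n]]))
    return cv2.warpPerspective(c["color"],M,(int(n),int(n)),flags=cv2.INTER_CUBIC)[...,::-1]
E
python3 - <<'E'
from h import *
t,s=load("top0"),load("scene0")
for n,c in(("top",t),("scene",s)):
    R=cv2.Rodrigues(c["rvec"])[0];print(n,-R.T@c["tvec"].ravel())
im=t["color"]
hsv=cv2.cvtColor(im,cv2.COLOR_RGB2HSV)
w=((hsv[...,2]>200)&(hsv[...,1]<40)).astype(np.uint8)
k=((hsv[...,2]<60)).astype(np.uint8)
for nm,m,z in(("white",w,6),("dark",k,3)):
    m[:110]=0;m[:,460:]=0;m[290:]=0;m[:,:160]=0
    for q in cv2.findContours(m,cv2.RETR_EXTERNAL,cv2.CHAIN_APPROX_NONE)[0]:
        if cv2.contourArea(q)<60: continue
        p=ray(t,q,z)[:,:2].astype(np.float32)
        print(nm,q.reshape(-1,2).mean(0).round(),cv2.minAreaRect(p))
print(ray(t,[[407,222],[213,188],[341,181],[270,140],[203,242],[335,243]],20).round())
a=cv2.resize(im[120:290,180:460],None,fx=2.8,fy=2.8,interpolation=cv2.INTER_CUBIC)
cv2.imwrite("pics/cropt.png",a[...,::-1])
a=cv2.resize(s["color"][130:320,150:480],None,fx=2.4,fy=2.4,interpolation=cv2.INTER_CUBIC)
cv2.imwrite("pics/crops.png",a[...,::-1])
E
```

```text
top [ 410.05215079   -8.78519027 1266.49573596]
scene [1264.42894236  304.15037178  822.9587706 ]
white [403. 222.] ((494.4554748535156, -309.3431091308594), (91.93038940429688, 94.27759552001953), 21.133020401000977)
white [213. 190.] ((581.139404296875, 283.96319580078125), (90.17526245117188, 92.37776947021484), 47.57615280151367)
white [341. 176.] ((635.396484375, -105.35436248779297), (125.93329620361328, 64.40351104736328), 13.209595680236816)
dark [423. 269.] ((355.6423645019531, -361.3252868652344), (73.95591735839844, 44.61988067626953), 20.645814895629883)
dark [377. 268.] ((356.998291015625, -219.35093688964844), (69.26802825927734, 16.97386360168457), 7.756534576416016)
dark [335. 243.] ((427.486328125, -90.69142150878906), (49.84325408935547, 60.212684631347656), 39.4892692565918)
dark [279. 225.] ((481.6744384765625, 80.6921615600586), (103.91203308105469, 103.57963562011719), 69.46368408203125)
dark [299. 135.] ((764.3047485351562, 24.503074645996094), (12.881423950195312, 72.18036651611328), 1.4063103199005127)
dark [278. 139.] ((751.4857788085938, 89.99716186523438), (35.432979583740234, 28.098920822143555), 1.6830025911331177)
[[ 496. -309.   20.]
 [ 588.  283.   20.]
 [ 618. -106.   20.]
 [ 741.  115.   20.]
 [ 425.  305.   20.]
 [ 429.  -90.   20.]]
```

View pics/cropt.png

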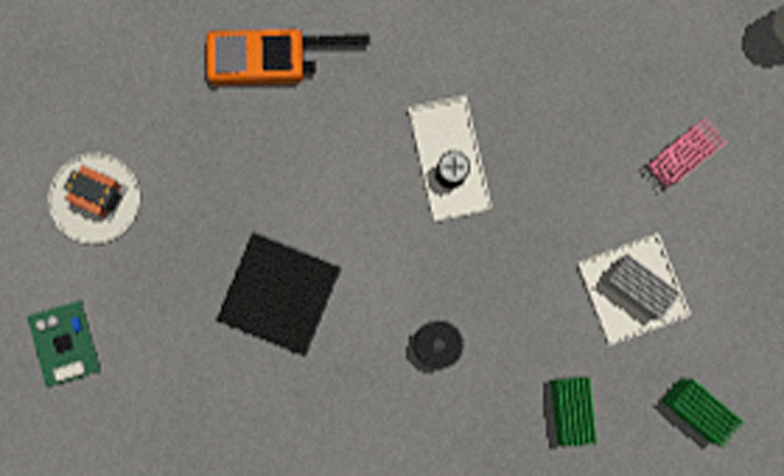

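View pics/crops.png

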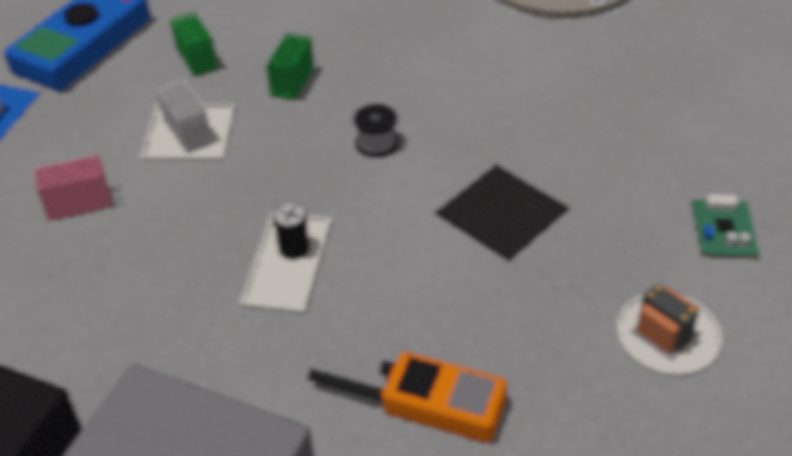

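The crop confirms it: the only grey finned part is in the square tray (crop 640,287). The green and pink ones are lookalikes and stay untouched. Next I'll rectify each part's top plane from both cameras to get centres and yaws.

Run:
```python
from h import *
rows=[]
for n in("top0","scene0"):
    c=load(n);r=[]
    for z,ctr in((53,(496,-309)),(51,(588,283)),(55,(618,-106))):
        a=cv2.resize(rectify(c,z,ctr,65,4),(260,260),interpolation=cv2.INTER_AREA).copy() # 2px/mm
        for k in range(0,260,20):
            L=10 if k%100==30 else 5   # ticks every 10mm; centre at 130
            cv2.line(a,(k+10,0),(k+10,L),(0,255,255),1);cv2.line(a,(0,k+10),(L,k+10),(0,255,255),1)
        cv2.drawMarker(a,(130,130),(0,0,255),cv2.MARKER_CROSS,8);r.append(a)
    rows.append(np.hstack(r))
cv2.imwrite("pics/rect.png",np.vstack(rows))
```

```text
(no output)
```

View pics/rect.png

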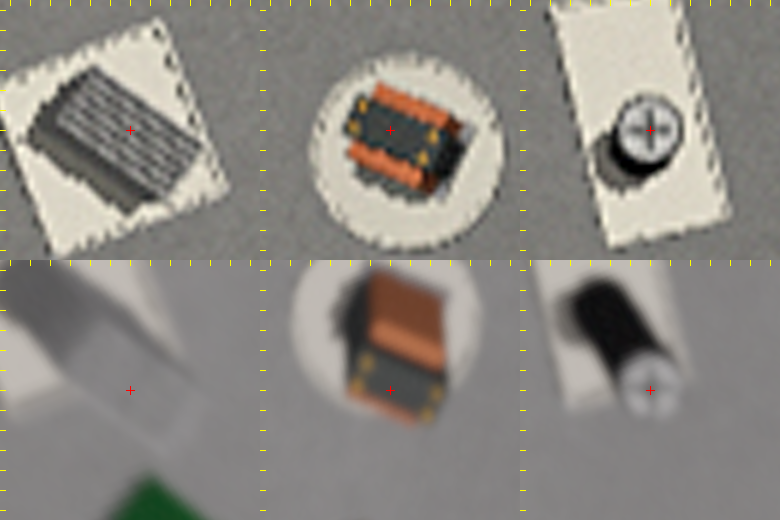

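Readings from the rectified tiles (2 px/mm):
- **Capacitor:** the disc is centred at (650,130), which gives (618,-106).
- **Heatsink:** top corners (92,66), (200,147), (165,197), (57,115) give (495.5,-308.3), yaw about 53°.
- **Transformer:** bolt dots in both views give about (588.4,280.3), yaw about 67°.

I'll cross-check the trays in the scene view and work out the first moves.

```bash
cat >> h.py <<'E'
def goal(*gs):
    """print tool-frame shift [units] and spin for world goals (x,y,z,psi_deg of tool x)"""
    from scipy.spatial.transform import Rotation as Ro
    s=status.observe();R=Ro.from_quat(s["eef_rot"]).as_matrix();p=s["ee_pos"]
    psi=np.degrees(np.arctan2(R[1,0],R[0,0]))
    print("t",round(s["time_s"],2),"tcp",p.round(1),"psi",round(psi,1),"w",round(s["gripper_width"],1),"grip",round(s["grip_force"],1),"F",s["wrist_force"].round(1))
    for g in gs:
        sh=R.T@(np.array(g[:3])-p)/150;d=(g[3]-psi+180)%360-180
        print(g,"->",sh.round(3),"spin",round(-d/180,3))
E
python3 - <<'E'
from h import *
c=load("scene0");im=c["color"];hsv=cv2.cvtColor(im,cv2.COLOR_RGB2HSV)
w=((hsv[...,2]>165)&(hsv[...,1]<40)).astype(np.uint8);w[:160]=0;w[285:]=0;w[:,:205]=0;w[:,470:]=0
for q in cv2.findContours(w,cv2.RETR_EXTERNAL,cv2.CHAIN_APPROX_NONE)[0]:
    if cv2.contourArea(q)>200: print(q.reshape(-1,2).mean(0).round(),cv2.minAreaRect(ray(c,q,6)[:,:2].astype(np.float32)))
k=(hsv[...,2]<60).astype(np.uint8);k[:195]=0;k[240:]=0;k[:,:330]=0;k[:,390:]=0
for q in cv2.findContours(k,cv2.RETR_EXTERNAL,cv2.CHAIN_APPROX_NONE)[0]:
    if cv2.contourArea(q)>200: print("pad",cv2.minAreaRect(ray(c,q,3)[:,:2].astype(np.float32)))
goal((618,-106,120,23.8))
E
```

```text
[428. 272.] ((594.2860107421875, 286.0028991699219), (79.01895141601562, 98.18706512451172), 13.480581283569336)
[266. 244.] ((649.6829833984375, -102.73033142089844), (104.20768737792969, 64.00343322753906), 13.209135055541992)
[229. 187.] ((498.4379577636719, -308.0557861328125), (82.34823608398438, 92.82290649414062), 21.19820213317871)
pad ((486.4495849609375, 80.28948974609375), (99.69853973388672, 99.788330078125), 69.31255340576172)
t 0.1 tcp [ 271.8 -617.3  230.4] psi 23.8 w 85.0 grip 0.0 F [-0.6 -0.4 -0.8]
(618, -106, 120, 23.8) -> [ 3.486 -2.188  0.739] spin -0.0
```

Request:
send_rows([
  [1,0.9,-0.55,0.1,0],
  [1,0.9,-0.55,0.1,0],
  [1,0.9,-0.55,0.1,0],
], grip_force=40)

```text
time_s: 0.48
ee_pos: [364.7, -484.1, 215.6]
eef_rot: [0.978, 0.208, 0.0, -0.001]
wrist_force: [1.0, -1.0, 0.5]
gripper_width: 85.3
grip_force: 0.0
```

Request:
send_rows([
  [1,0.9,-0.55,0.2,0],
  [1,0.9,-0.55,0.2,0],
  [1,0.9,-0.55,0.2,0],
])

```text
time_s: 0.85
ee_pos: [454.3, -354.1, 185.5]
eef_rot: [0.978, 0.208, 0.0, -0.001]
wrist_force: [0.3, -0.1, 1.0]
gripper_width: 85.7
grip_force: 0.0
```

Request:
send_rows([
  [1,0.9,-0.55,0.2,0],
  [1,0.9,-0.55,0.2,0],
  [1,0.9,-0.55,0.2,0],
])

```text
time_s: 1.23
ee_pos: [544.3, -224.1, 155.4]
eef_rot: [0.978, 0.208, -0.0, -0.001]
wrist_force: [-0.5, -1.9, -0.1]
gripper_width: 85.4
grip_force: 0.0
```

Request:
send_rows([
  [1,0.786,-0.538,0.239,0],
  [1,0.786,-0.538,0.239,0],
  [1,0.786,-0.538,0.239,0],
  [1,0.786,-0.538,0.239,0],
  [1,0.786,-0.538,0.239,0],
])

```text
time_s: 1.85
ee_pos: [617.5, -109.2, 120.5]
eef_rot: [0.979, 0.205, -0.0, 0.001]
wrist_force: [-0.4, 0.6, -0.3]
gripper_width: 85.5
grip_force: 0.0
```

```bash
python3 -c "
from h import *
goal((618,-106,10,23.8))"
```

```text
t 1.85 tcp [ 617.5 -109.2  120.5] psi 23.6 w 85.5 grip 0.0 F [-0.4  0.6 -0.3]
(618, -106, 10, 23.8) -> [ 0.013 -0.019  0.737] spin -0.001
```

Request:
send_rows([
  [1,0.013,-0.019,0.2,0],
  [1,0.013,-0.019,0.4,0],
  [1,0.013,-0.019,0.55,0],
  [1,0.013,-0.019,0.65,0],
  [1,0.013,-0.019,0.735,0],
  [1,0.013,-0.019,0.735,0],
  [1,0.013,-0.019,0.735,0],
])

```text
time_s: 2.72
ee_pos: [619.5, -103.5, 10.9]
eef_rot: [0.979, 0.206, 0.001, 0.0]
wrist_force: [-0.3, 0.2, 0.3]
gripper_width: 85.6
grip_force: 0.0
```

```bash
python3 -c "
from h import *
goal((618,-106,10,23.8))
a=[]
for n in('top','scene'):
    c=grab(n,n+'1');u=proj(c,[618,-106,30])[0].astype(int)
    a.append(cv2.resize(c['color'][u[1]-45:u[1]+45,u[0]-45:u[0]+45],(390,390),interpolation=cv2.INTER_CUBIC))
cv2.imwrite('pics/g1.png',np.hstack(a)[...,::-1])"
```

```text
t 2.73 tcp [ 619.5 -103.5   10.9] psi 23.8 w 85.6 grip 0.0 F [-0.3  0.2  0.3]
(618, -106, 10, 23.8) -> [-0.016  0.011  0.006] spin -0.0
```

View pics/g1.png

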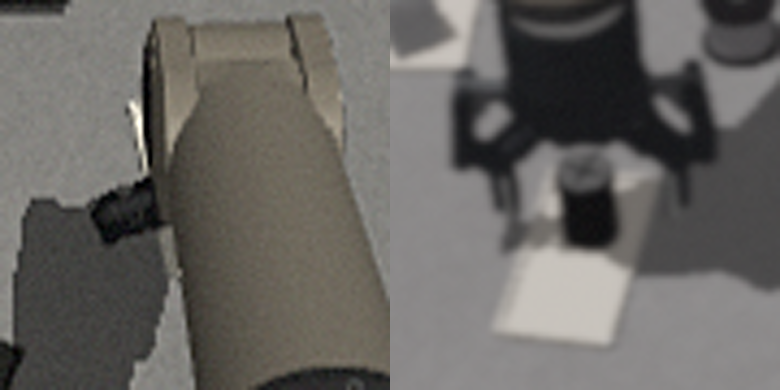

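The capacitor stands upright between the fingers (scene tile 585,200). I'll make a small correction, then close gently.

Request:
send_rows([
  [1,-0.016,0.011,0.003,0],
  [0.8,-0.016,0.011,0.003,0],
  [0.7,-0.016,0.011,0.003,0],
  [0.6,-0.016,0.011,0.003,0],
  [0.5,-0.016,0.011,0.003,0],
  [0.4,-0.016,0.011,0.003,0],
  [0.3,-0.016,0.011,0.003,0],
  [0.1,-0.016,0.011,0.003,0],
  [0,-0.016,0.011,0.003,0],
  [0,-0.016,0.011,0.003,0],
  [0,-0.016,0.011,0.003,0],
  [0,-0.016,0.011,0.003,0],
], grip_force=35)

```text
time_s: 4.32
ee_pos: [617.6, -105.8, 9.9]
eef_rot: [0.979, 0.206, 0.0, 0.0]
wrist_force: [0.4, 0.0, 4.2]
gripper_width: 34.1
grip_force: 34.7
```

```bash
python3 -c "
from h import *
goal((618,-106,100,23.8),(483.5,80.5,100,23.8))"
```

```text
t 4.33 tcp [ 617.6 -105.8    9.9] psi 23.8 w 34.1 grip 34.7 F [0.4 0.  4.2]
(618, -106, 100, 23.8) -> [ 0.002  0.002 -0.601] spin -0.0
(483.5, 80.5, 100, 23.8) -> [-0.318 -1.497 -0.601] spin -0.0
```

Request:
send_rows([
  [0,0,0,-0.05,0],
  [0,0,0,-0.15,0],
  [0,0,0,-0.3,0],
  [0,0,0,-0.45,0],
  [0,0,0,-0.6,0],
  [0,-0.05,-0.2,-0.6,0],
  [0,-0.1,-0.4,-0.6,0],
  [0,-0.14,-0.6,-0.6,0],
  [0,-0.16,-0.75,-0.6,0],
])

```text
time_s: 5.45
ee_pos: [549.4, -11.3, 100.7]
eef_rot: [0.978, 0.206, 0.0, -0.0]
wrist_force: [-0.1, 0.0, -1.6]
gripper_width: 34.3
grip_force: 35.0
```

Request:
send_rows([
  [0,-0.05,-0.2,0,0],
  [0,-0.1,-0.4,0,0],
  [0,-0.14,-0.6,0,0],
  [0,-0.159,-0.747,0,0],
  [0,-0.159,-0.747,0,0],
  [0,-0.159,-0.747,0,0],
  [0,-0.159,-0.747,0,0],
  [0,-0.159,-0.747,0,0],
])

```text
time_s: 6.45
ee_pos: [483.5, 79.7, 99.8]
eef_rot: [0.979, 0.205, 0.0, 0.0]
wrist_force: [-0.7, -0.8, -0.9]
gripper_width: 34.1
grip_force: 35.0
```

```bash
python3 -c "
from h import *
goal((483.5,80.5,10.4,23.8))"
```

```text
t 6.45 tcp [483.5  79.7  99.8] psi 23.7 w 34.1 grip 35.0 F [-0.7 -0.8 -0.9]
(483.5, 80.5, 10.4, 23.8) -> [ 0.002 -0.005  0.596] spin -0.001
```

Request:
send_rows([
  [0,0.002,-0.005,0.1,0],
  [0,0.002,-0.005,0.25,0],
  [0,0.002,-0.005,0.4,0],
  [0,0.002,-0.005,0.5,0],
  [0,0.002,-0.005,0.55,0],
  [0,0.002,-0.005,0.575,0],
  [0,0.002,-0.005,0.585,0],
  [0,0.002,-0.005,0.592,0],
  [0,0.002,-0.005,0.596,0],
  [0,0.002,-0.005,0.596,0],
  [0,0.002,-0.005,0.596,0],
  [0,0.002,-0.005,0.596,0],
])

```text
time_s: 7.95
ee_pos: [483.2, 81.3, 10.4]
eef_rot: [0.979, 0.206, 0.0, 0.0]
wrist_force: [0.7, 0.6, -1.2]
gripper_width: 34.5
grip_force: 35.0
```

Request:
send_rows([
  [0,0,0,0.003,0],
  [0,0,0,0.005,0],
  [0,0,0,0.005,0],
  [0,0,0,0.005,0],
])

```text
time_s: 8.45
ee_pos: [483.2, 81.3, 9.8]
eef_rot: [0.979, 0.206, 0.0, 0.0]
wrist_force: [-2.0, -0.2, 6.1]
gripper_width: 34.2
grip_force: 35.4
```

Contact with 6 N. Releasing slowly and rising.

Request:
send_rows([
  [0.42,0,0,0.004,0],
  [0.45,0,0,0.004,0],
  [0.5,0,0,0.004,0],
  [0.6,0,0,0.004,0],
  [0.8,0,0,0.004,0],
  [1,0,0,0.004,0],
  [1,0,0,0,0],
  [1,0,0,-0.1,0],
  [1,0,0,-0.3,0],
  [1,0,0,-0.5,0],
  [1,0,0,-0.7,0],
])

```text
time_s: 9.82
ee_pos: [483.2, 81.3, 116.6]
eef_rot: [0.979, 0.206, 0.0, -0.0]
wrist_force: [0.1, -0.2, -0.6]
gripper_width: 85.2
grip_force: 0.0
```

Request:
send_rows([
  [1,0,0.4,-0.1,0],
  [1,0,0.8,-0.1,0],
  [1,0,1,-0.1,0],
])

```text
time_s: 10.2
ee_pos: [544.7, -59.8, 131.2]
eef_rot: [0.979, 0.204, 0.001, 0.001]
wrist_force: [-0.4, 1.5, -0.5]
gripper_width: 85.6
grip_force: 0.0
```

```bash
python3 -c "
from h import *
goal((495.5,-308.3,120,53))"
```

```text
t 10.2 tcp [544.7 -59.8 131.2] psi 23.5 w 85.6 grip 0.0 F [-0.4  1.5 -0.5]
(495.5, -308.3, 120, 53) -> [-0.962  1.387  0.076] spin -0.164
```

Request:
send_rows([
  [1,-0.48,0.7,0.03,0],
  [1,-0.48,0.7,0.03,0],
  [1,-0.48,0.7,0.03,0],
])

```text
time_s: 10.58
ee_pos: [518.0, -187.5, 125.9]
eef_rot: [0.98, 0.201, -0.0, 0.001]
wrist_force: [0.8, 0.3, 0.1]
gripper_width: 85.4
grip_force: 0.0
```

Request:
send_rows([
  [1,-0.48,0.687,0,-0.055],
  [1,-0.48,0.687,0,-0.11],
  [1,-0.48,0.687,0,-0.164],
  [1,-0.48,0.687,0,-0.164],
  [1,-0.48,0.687,0,-0.164],
  [1,-0.48,0.687,0,-0.164],
  [1,-0.48,0.687,0,-0.164],
  [1,-0.48,0.687,0,-0.164],
])

```text
time_s: 11.58
ee_pos: [495.8, -304.1, 125.1]
eef_rot: [0.894, 0.448, -0.0, 0.0]
wrist_force: [-0.2, 1.0, 0.1]
gripper_width: 85.3
grip_force: 0.0
```

```bash
python3 -c "
from h import *
goal((495.5,-308.3,10,53))
c=grab('top','top2');s=grab('scene','scene2')
u=proj(c,[483,81,30])[0].astype(int);a=[c['color'][u[1]-45:u[1]+45,u[0]-45:u[0]+45]]
for p in ([483,81,30],[495.5,-308,30]):
    u=proj(s,p)[0].astype(int);a.append(s['color'][u[1]-45:u[1]+45,u[0]-45:u[0]+45])
cv2.imwrite('pics/g2.png',cv2.resize(np.hstack(a),None,fx=2.9,fy=2.9,interpolation=cv2.INTER_CUBIC)[...,::-1])"
```

```text
t 11.57 tcp [ 495.8 -304.1  125.1] psi 53.3 w 85.3 grip 0.0 F [-0.2  1.   0.1]
(495.5, -308.3, 10, 53) -> [-0.024  0.015  0.768] spin 0.002
```

View pics/g2.png

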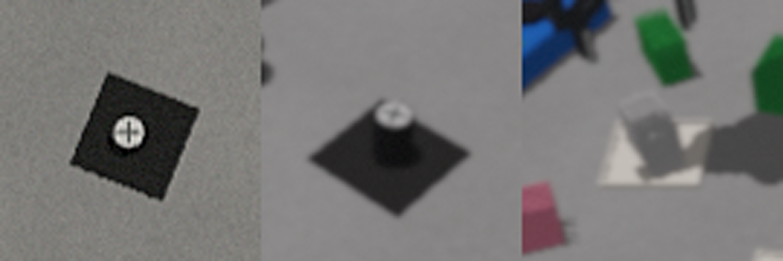

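The capacitor stands upright on the pad (tile 1 at 129,132, near the pad's middle allowing for parallax). Now the heatsink.

Request:
send_rows([
  [1,-0.024,0.015,0.2,0.002],
  [1,-0.024,0.015,0.4,0.002],
  [1,-0.024,0.015,0.55,0.002],
  [1,-0.024,0.015,0.65,0.002],
  [1,-0.024,0.015,0.73,0.002],
  [1,-0.024,0.015,0.768,0.002],
  [1,-0.024,0.015,0.768,0.002],
  [1,-0.024,0.015,0.768,0.002],
  [1,-0.024,0.015,0.768,0.002],
])

```text
time_s: 12.8
ee_pos: [495.7, -308.9, 10.5]
eef_rot: [0.895, 0.446, 0.0, 0.0]
wrist_force: [-0.3, -0.1, -0.0]
gripper_width: 85.5
grip_force: 0.0
```

```bash
python3 -c "
from h import *
goal((495.5,-308.3,10,53))"
```

```text
t 12.8 tcp [ 495.7 -308.9   10.5] psi 52.9 w 85.5 grip 0.0 F [-0.3 -0.1 -0. ]
(495.5, -308.3, 10, 53) -> [ 0.002 -0.003  0.003] spin -0.0
```

Request:
send_rows([
  [0.8,0.002,-0.003,0.003,0],
  [0.7,0.002,-0.003,0.003,0],
  [0.6,0.002,-0.003,0.003,0],
  [0.5,0.002,-0.003,0.003,0],
  [0.4,0.002,-0.003,0.003,0],
  [0.3,0.002,-0.003,0.003,0],
  [0.1,0.002,-0.003,0.003,0],
  [0,0.002,-0.003,0.003,0],
  [0,0.002,-0.003,0.003,0],
  [0,0.002,-0.003,0.003,0],
  [0,0.002,-0.003,0.003,0],
], grip_force=45)

```text
time_s: 14.18
ee_pos: [495.8, -308.6, 9.9]
eef_rot: [0.895, 0.446, 0.0, 0.001]
wrist_force: [3.2, -2.4, 4.6]
gripper_width: 33.8
grip_force: 45.4
```

Request:
send_rows([
  [0,0,0,-0.05,0],
  [0,0,0,-0.15,0],
  [0,0,0,-0.3,0],
  [0,0,0,-0.45,0],
  [0,0,0,-0.6,0],
  [0,0,0,-0.6,0],
  [0,0,0,-0.6,0],
  [0,0,0,-0.6,0],
])

```text
time_s: 15.18
ee_pos: [494.2, -307.7, 98.3]
eef_rot: [0.895, 0.446, -0.001, -0.001]
wrist_force: [-0.6, -0.1, -2.0]
gripper_width: 33.4
grip_force: 45.0
```

```bash
python3 -c "
from h import *
goal((495.5,-308.3,10,53),(636.5,-104.8,100,13.2))
a=[]
for n in('top','scene'):
    c=grab(n,n+'3');u=proj(c,[495,-308,100])[0].astype(int)
    a.append(c['color'][u[1]-50:u[1]+50,u[0]-50:u[0]+50])
cv2.imwrite('pics/g3.png',cv2.resize(np.hstack(a),None,fx=4,fy=4,interpolation=cv2.INTER_CUBIC)[...,::-1])"
```

```text
t 15.18 tcp [ 494.2 -307.7   98.3] psi 52.9 w 33.4 grip 45.0 F [-0.6 -0.1 -2. ]
(495.5, -308.3, 10, 53) -> [0.002 0.011 0.589] spin -0.0
(636.5, -104.8, 100, 13.2) -> [ 1.651 -0.059 -0.012] spin 0.221
```

View pics/g3.png

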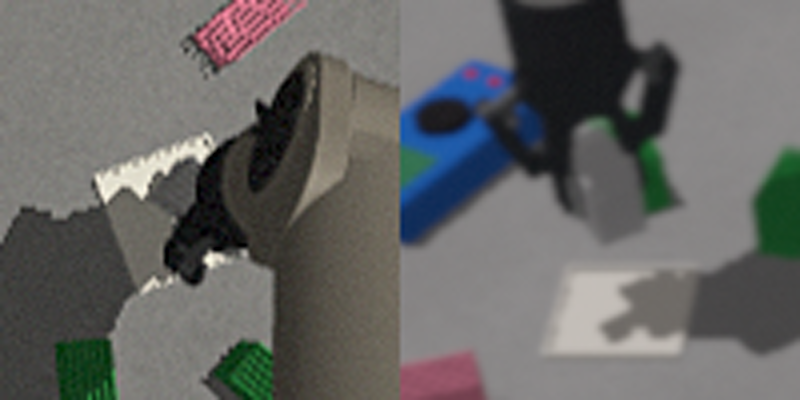

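The heatsink is lifted level between the fingers (scene tile 605,180). On to the long tray.

Request:
send_rows([
  [0,0.2,0,-0.05,0],
  [0,0.45,-0.02,-0.05,0],
  [0,0.68,-0.03,-0.05,0],
  [0,0.83,-0.03,-0.05,0],
])

```text
time_s: 15.78
ee_pos: [567.3, -204.1, 106.5]
eef_rot: [0.895, 0.446, -0.0, -0.0]
wrist_force: [0.3, 1.1, -2.5]
gripper_width: 33.5
grip_force: 45.0
```

Request:
send_rows([
  [0,0.2,0,0,0.04],
  [0,0.4,-0.01,0,0.09],
  [0,0.6,-0.02,0,0.13],
  [0,0.75,-0.03,0,0.17],
  [0,0.82,-0.03,0.02,0.2],
  [0,0.82,-0.03,0.02,0.221],
  [0,0.82,-0.03,0.02,0.221],
  [0,0.82,-0.03,0.02,0.221],
  [0,0.82,-0.03,0.02,0.221],
  [0,0.82,-0.03,0.02,0.221],
  [0,0.82,-0.03,0.02,0.221],
])

```text
time_s: 17.15
ee_pos: [637.1, -105.4, 104.0]
eef_rot: [0.993, 0.114, 0.0, -0.0]
wrist_force: [-0.1, -0.2, -1.6]
gripper_width: 33.5
grip_force: 44.9
```

```bash
python3 -c "
from h import *
goal((636.5,-104.8,10.3,13.2))"
```

```text
t 17.15 tcp [ 637.1 -105.4  104. ] psi 13.1 w 33.5 grip 44.9 F [-0.1 -0.2 -1.6]
(636.5, -104.8, 10.3, 13.2) -> [-0.003 -0.005  0.625] spin -0.0
```

Request:
send_rows([
  [0,-0.003,-0.005,0.1,0],
  [0,-0.003,-0.005,0.25,0],
  [0,-0.003,-0.005,0.4,0],
  [0,-0.003,-0.005,0.5,0],
  [0,-0.003,-0.005,0.56,0],
  [0,-0.003,-0.005,0.595,0],
  [0,-0.003,-0.005,0.61,0],
  [0,-0.003,-0.005,0.618,0],
  [0,-0.003,-0.005,0.624,0],
  [0,-0.003,-0.005,0.624,0],
  [0,-0.003,-0.005,0.624,0],
  [0,-0.003,-0.005,0.624,0],
])

```text
time_s: 18.65
ee_pos: [636.6, -104.7, 10.5]
eef_rot: [0.993, 0.114, 0.0, 0.0]
wrist_force: [-0.2, 0.3, -1.7]
gripper_width: 33.7
grip_force: 44.9
```

```bash
python3 -c "
from h import *
goal((636.5,-104.8,9.8,13.2))
s=grab('scene','scene4')
u=proj(s,[636,-105,30])[0].astype(int);a=s['color'][u[1]-40:u[1]+40,u[0]-50:u[0]+50]
cv2.imwrite('pics/g4.png',cv2.resize(a,None,fx=5,fy=5,interpolation=cv2.INTER_CUBIC)[...,::-1])"
```

```text
t 18.65 tcp [ 636.6 -104.7   10.5] psi 13.1 w 33.7 grip 44.9 F [-0.2  0.3 -1.7]
(636.5, -104.8, 9.8, 13.2) -> [-0.001  0.001  0.005] spin -0.0
```

View pics/g4.png

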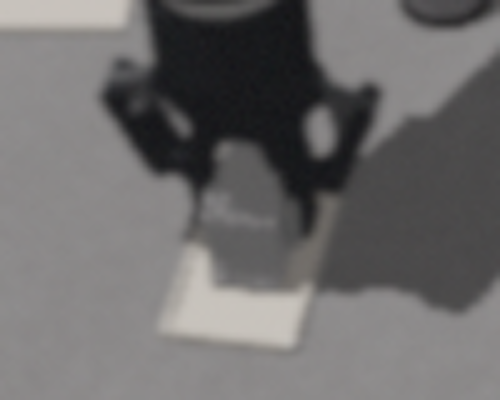

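The heatsink is centred and lengthwise over the tray, its foot at about (255,285) and the tray edge at 340. Lowering and releasing.

Request:
send_rows([
  [0,0,0,0.003,0],
  [0,0,0,0.005,0],
  [0,0,0,0.006,0],
  [0,0,0,0.006,0],
  [0,0,0,0.006,0],
])

```text
time_s: 19.32
ee_pos: [636.6, -104.7, 9.9]
eef_rot: [0.993, 0.114, 0.0, 0.0]
wrist_force: [-3.1, 0.8, 5.6]
gripper_width: 33.4
grip_force: 45.6
```

Request:
send_rows([
  [0.42,0,0,0,0],
  [0.45,0,0,0,0],
  [0.5,0,0,0,0],
  [0.6,0,0,0,0],
  [0.8,0,0,0,0],
  [1,0,0,0,0],
  [1,0,0,0,0],
  [1,0,0,-0.1,0],
  [1,0,0,-0.3,0],
  [1,0,0,-0.5,0],
  [1,0,0,-0.7,0],
  [1,0,0,-0.8,0],
  [1,0,0,-0.8,0],
])

```text
time_s: 20.95
ee_pos: [637.3, -104.8, 130.9]
eef_rot: [0.993, 0.114, 0.001, 0.0]
wrist_force: [0.3, 0.9, -0.7]
gripper_width: 85.5
grip_force: 0.0
```

```bash
python3 -c "
from h import *
goal((588.4,280.3,130,67))"
```

```text
t 20.95 tcp [ 637.3 -104.8  130.9] psi 13.1 w 85.5 grip 0.0 F [ 0.3  0.9 -0.7]
(588.4, 280.3, 130, 67) -> [ 0.266 -2.574  0.004] spin -0.299
```

Request:
send_rows([
  [1,0.09,-0.86,0,0],
  [1,0.09,-0.86,0,0],
  [1,0.09,-0.86,0,0],
])

```text
time_s: 21.32
ee_pos: [618.6, 31.5, 128.0]
eef_rot: [0.993, 0.119, -0.001, -0.002]
wrist_force: [-0.3, -0.9, 0.3]
gripper_width: 85.5
grip_force: 0.0
```

Request:
send_rows([
  [1,0.09,-0.86,0,0],
  [1,0.09,-0.86,0,0],
  [1,0.09,-0.86,0,0],
])

```text
time_s: 21.7
ee_pos: [602.1, 159.2, 128.3]
eef_rot: [0.993, 0.119, -0.001, -0.002]
wrist_force: [0.0, -1.1, 0.2]
gripper_width: 85.3
grip_force: 0.0
```

Request:
send_rows([
  [1,0.086,-0.854,0,-0.05],
  [1,0.086,-0.854,0,-0.1],
  [1,0.086,-0.854,0,-0.15],
  [1,0.086,-0.854,0,-0.2],
  [1,0.086,-0.854,0,-0.25],
  [1,0.086,-0.854,0,-0.299],
  [1,0.086,-0.854,0,-0.299],
  [1,0.086,-0.854,0,-0.299],
  [1,0.086,-0.854,0,-0.299],
  [1,0.086,-0.854,0,-0.299],
  [1,0.086,-0.854,0,-0.299],
])

```text
time_s: 23.08
ee_pos: [587.6, 280.5, 129.5]
eef_rot: [0.834, 0.552, 0.0, 0.0]
wrist_force: [-0.3, 0.2, -0.1]
gripper_width: 85.5
grip_force: 0.0
```

```bash
python3 -c "
from h import *
goal((588.4,280.3,8,67))
c=grab('top','top5');s=grab('scene','scene5')
a=cv2.resize(rectify(c,53,(636.5,-105),75,4),(390,390),interpolation=cv2.INTER_AREA)
u=proj(s,[590,270,40])[0].astype(int);b=cv2.resize(s['color'][u[1]-45:u[1]+45,u[0]-45:u[0]+45],(390,390),interpolation=cv2.INTER_CUBIC)[...,::-1]
cv2.imwrite('pics/g5.png',np.hstack([a,b]))"
```

```text
t 23.07 tcp [587.6 280.5 129.5] psi 67.0 w 85.5 grip 0.0 F [-0.3  0.2 -0.1]
(588.4, 280.3, 8, 67) -> [0.001 0.006 0.81 ] spin -0.0
```

View pics/g5.png

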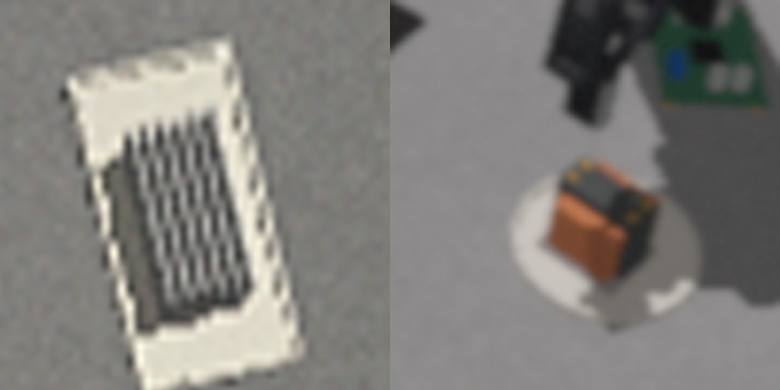

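Run:
```python
from h import *
s=load("scene4");u=proj(s,[636,-105,30])[0].astype(int);o=u-[50,40]
f=lambda p:np.array(p)/5+o
print("foot",ray(s,[f((215,285)),f((298,288))],3).round(1).tolist())
print("tray near",ray(s,[f((160,333)),f((297,350))],6).round(1).tolist())
out=[]
for n,ctr in(("top0",(496,-309)),("top5",(636.5,-105))):
    a=cv2.resize(rectify(load(n),53,ctr,60,6),(390,390),interpolation=cv2.INTER_AREA) #3.25px/mm
    out.append(a)
cv2.imwrite("pics/g6.png",np.hstack(out))
s=load("scene5");b=[cv2.resize(rectify(s,z,(636.5,-105),75,4),(390,390),interpolation=cv2.INTER_AREA) for z in(53,3)]
cv2.imwrite("pics/g6.png",np.vstack([np.hstack(out)[45:345],np.hstack(b)[90:390]]))
```

```text
foot [[671.2, -111.8, 3.0], [657.8, -72.6, 3.0]]
tray near [[710.2, -120.7, 6.0], [695.2, -54.4, 6.0]]
```

View pics/g6.png

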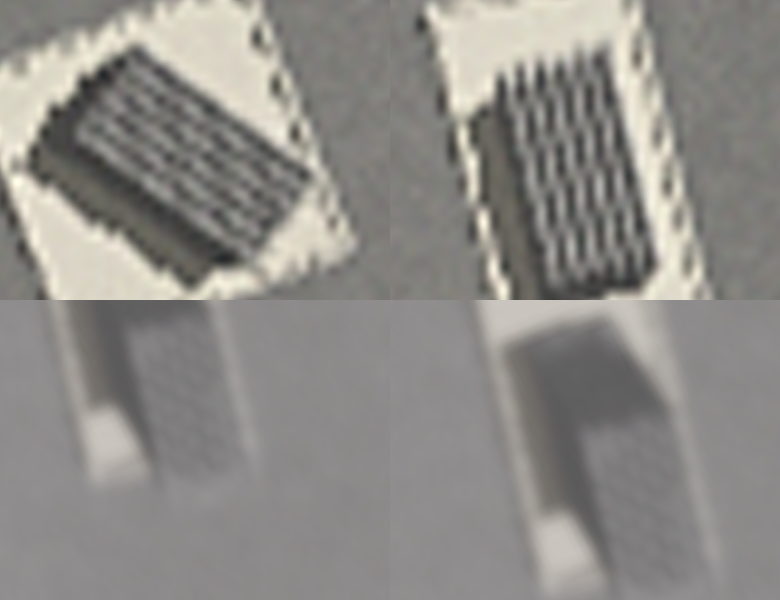

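The top view puts the heatsink about 5 mm off the tray's middle, so I'll check the camera-to-robot offset with the parked capacitor. It was released at (483.2, 81.3).

Run:
```python
from h import *
def disc(n,ctr):
    c=load(n);a=cv2.cvtColor(np.ascontiguousarray(rectify(c,55,ctr,35,10)),cv2.COLOR_BGR2GRAY)
    return c,a
for n in("top2","top5"):
    c,a=disc(n,(483,81));m=(a>110).astype(np.uint8);m=cv2.morphologyEx(m,cv2.MORPH_CLOSE,np.ones((45,45)))
    for q in cv2.findContours(m,cv2.RETR_EXTERNAL,cv2.CHAIN_APPROX_NONE)[0]:
        if 20000<cv2.contourArea(q)<200000:
            (x,y),r=cv2.minEnclosingCircle(q);print(n,"cap",483+35-y/10,81+35-x/10,"r",r/10)
for n in("scene2","scene5"):
    c,a=disc(n,(483,81))
    print(n,a.max(),a[350,350])
    m=(a>120).astype(np.uint8);m=cv2.morphologyEx(m,cv2.MORPH_OPEN,np.ones((45,45)))
    for q in cv2.findContours(m,cv2.RETR_EXTERNAL,cv2.CHAIN_APPROX_NONE)[0]:
        (x,y),r=cv2.minEnclosingCircle(q);print("  ",483+35-y/10,81+35-x/10,"r",r/10)
for n in("top0",):  # cap initially
    c,a=disc(n,(618,-106));m=cv2.inRange(a,0,95)
    m=cv2.morphologyEx(m,cv2.MORPH_OPEN,np.ones((9,9)))
c=load("top5");im=c["color"].astype(int)
# pad with cap in view
k=(im.max(2)<60).astype(np.uint8);k[:190]=0;k[260:]=0;k[:,:245]=0;k[:,:].__setitem__((slice(None),slice(310,None)),0)
q=max(cv2.findContours(k,cv2.RETR_EXTERNAL,cv2.CHAIN_APPROX_NONE)[0],key=cv2.contourArea)
print("pad",cv2.minAreaRect(ray(c,q,3)[:,:2].astype(np.float32)))
s=status.observe();print(s["joints"].round(3))
```

```text
top2 cap 483.2546813964844 83.23385925292969 r 16.097021484375
top5 cap 483.2314819335937 83.2121368408203 r 16.107652282714845
scene2 166 118
   478.75 81.05 r 46.48576049804687
scene5 172 123
   479.35 81.05 r 46.88353576660156
pad ((481.6744384765625, 80.6921615600586), (103.91203308105469, 103.57963562011719), 69.46368408203125)
[-0.303  0.564 -0.332  1.686  0.219  0.929 -1.121]
```

The camera sees the capacitor about 2 mm too far in +y. The heatsink is about 6 mm short along its tray and 3 mm to the side, so I'll regrip and correct it after the transformer. Picking the transformer now.

Request:
send_rows([
  [1,-0.004,0.006,0.2,0],
  [1,-0.004,0.006,0.4,0],
  [1,-0.004,0.006,0.55,0],
  [1,-0.004,0.006,0.68,0],
  [1,-0.004,0.006,0.76,0],
  [1,-0.004,0.006,0.805,0],
  [1,-0.004,0.006,0.805,0],
  [1,-0.004,0.006,0.805,0],
  [1,-0.004,0.006,0.805,0],
])

```text
time_s: 24.3
ee_pos: [588.6, 279.7, 9.4]
eef_rot: [0.834, 0.552, 0.001, 0.0]
wrist_force: [-1.1, 1.1, 0.1]
gripper_width: 85.3
grip_force: 0.0
```

Request:
send_rows([
  [0.85,0,0,0,0],
  [0.75,0,0,0,0],
  [0.68,0,0,0,0],
  [0.6,0,0,0,0],
  [0.5,0,0,0,0],
  [0.4,0,0,0,0],
  [0.2,0,0,0,0],
  [0,0,0,0,0],
  [0,0,0,0,0],
  [0,0,0,0,0],
], grip_force=60)

```text
time_s: 25.55
ee_pos: [588.6, 279.5, 9.0]
eef_rot: [0.834, 0.552, 0.0, 0.0]
wrist_force: [1.1, -1.1, 5.4]
gripper_width: 41.6
grip_force: 61.9
```

Request:
send_rows([
  [0,0,0,-0.05,0],
  [0,0,0,-0.15,0],
  [0,0,0,-0.3,0],
  [0,0,0,-0.45,0],
  [0,0,0,-0.65,0],
  [0,0,0,-0.8,0],
  [0,0,0,-0.8,0],
  [0,0,0,-0.8,0],
])

```text
time_s: 26.55
ee_pos: [587.7, 279.2, 128.5]
eef_rot: [0.834, 0.552, -0.0, 0.0]
wrist_force: [0.3, -0.6, -3.7]
gripper_width: 41.3
grip_force: 61.2
```

```bash
python3 -c "
from h import *
goal((495.5,-310.5,130,21.1))"
```

```text
t 26.55 tcp [587.7 279.2 128.5] psi 67.0 w 41.3 grip 61.2 F [ 0.3 -0.6 -3.7]
(495.5, -310.5, 130, 21.1) -> [-3.858  0.972 -0.008] spin 0.255
```

Request:
send_rows([
  [0,-0.2,0.05,0,0],
  [0,-0.45,0.11,0,0],
  [0,-0.7,0.18,0,0],
  [0,-0.965,0.243,0,0],
])

```text
time_s: 27.05
ee_pos: [564.0, 130.6, 127.4]
eef_rot: [0.834, 0.552, -0.001, -0.0]
wrist_force: [0.5, -0.3, -3.6]
gripper_width: 41.6
grip_force: 61.2
```

Request:
send_rows([
  [0,-0.25,0.06,0,0],
  [0,-0.5,0.12,0,0],
  [0,-0.75,0.18,0,0],
  [0,-0.965,0.243,0,0],
])

```text
time_s: 27.55
ee_pos: [540.6, -17.1, 127.6]
eef_rot: [0.834, 0.551, -0.001, -0.001]
wrist_force: [0.2, -0.2, -2.5]
gripper_width: 41.6
grip_force: 61.2
```

Request:
send_rows([
  [0,-0.25,0.06,0,0],
  [0,-0.5,0.12,0,0],
  [0,-0.75,0.18,0,0],
  [0,-0.965,0.243,0,0],
])

```text
time_s: 28.05
ee_pos: [517.5, -164.3, 127.6]
eef_rot: [0.834, 0.551, -0.001, -0.001]
wrist_force: [0.6, -0.3, -2.8]
gripper_width: 41.6
grip_force: 61.2
```

Request:
send_rows([
  [0,-0.25,0.06,0,0.04],
  [0,-0.5,0.12,0,0.09],
  [0,-0.75,0.18,0,0.13],
  [0,-0.9,0.24,0,0.17],
  [0,-0.963,0.243,0,0.21],
  [0,-0.963,0.243,0,0.24],
  [0,-0.963,0.243,0,0.255],
  [0,-0.963,0.243,0,0.255],
  [0,-0.963,0.243,0,0.255],
  [0,-0.963,0.243,0,0.255],
  [0,-0.963,0.243,0,0.255],
])

```text
time_s: 29.42
ee_pos: [495.9, -310.1, 128.7]
eef_rot: [0.983, 0.183, -0.0, -0.0]
wrist_force: [0.5, 0.1, -3.7]
gripper_width: 41.4
grip_force: 61.1
```

```bash
python3 -c "
from h import *
goal((495.5,-310.5,9.5,21.1))"
```

```text
t 29.43 tcp [ 495.9 -310.1  128.7] psi 21.1 w 41.4 grip 61.1 F [ 0.5  0.1 -3.7]
(495.5, -310.5, 9.5, 21.1) -> [-0.003  0.002  0.794] spin -0.0
```

Request:
send_rows([
  [0,-0.003,0.002,0.15,0],
  [0,-0.003,0.002,0.35,0],
  [0,-0.003,0.002,0.55,0],
  [0,-0.003,0.002,0.67,0],
  [0,-0.003,0.002,0.73,0],
  [0,-0.003,0.002,0.76,0],
  [0,-0.003,0.002,0.775,0],
  [0,-0.003,0.002,0.782,0],
  [0,-0.003,0.002,0.788,0],
  [0,-0.003,0.002,0.79,0],
  [0,-0.003,0.002,0.79,0],
  [0,-0.003,0.002,0.79,0],
])

```text
time_s: 30.92
ee_pos: [495.6, -310.6, 10.3]
eef_rot: [0.983, 0.183, 0.0, 0.0]
wrist_force: [1.0, -1.1, -4.0]
gripper_width: 40.9
grip_force: 61.3
```

Request:
send_rows([
  [0,0,0,0.003,0],
  [0,0,0,0.005,0],
  [0,0,0,0.005,0],
  [0,0,0,0.005,0],
])

```text
time_s: 31.42
ee_pos: [495.6, -310.5, 9.4]
eef_rot: [0.983, 0.183, -0.0, 0.0]
wrist_force: [0.5, -1.7, -3.0]
gripper_width: 41.2
grip_force: 61.3
```

Request:
send_rows([
  [0,0,0,0.002,0],
  [0,0,0,0.004,0],
  [0,0,0,0.004,0],
  [0,0,0,0.004,0],
])

```text
time_s: 31.92
ee_pos: [495.6, -310.5, 9.0]
eef_rot: [0.983, 0.183, 0.0, 0.0]
wrist_force: [-0.3, 1.4, -0.4]
gripper_width: 41.4
grip_force: 61.6
```

Request:
send_rows([
  [0,0,0,0.003,0],
  [0,0,0,0.003,0],
  [0.5,0,0,0.003,0],
  [0.53,0,0,0.003,0],
  [0.6,0,0,0.003,0],
  [0.7,0,0,0.003,0],
  [0.85,0,0,0.003,0],
  [1,0,0,0.003,0],
  [1,0,0,0,0],
  [1,0,0,-0.1,0],
  [1,0,0,-0.3,0],
  [1,0,0,-0.5,0],
  [1,0,0,-0.7,0],
  [1,0,0,-0.8,0],
  [1,0,0,-0.8,0],
])

```text
time_s: 33.8
ee_pos: [496.2, -310.9, 130.1]
eef_rot: [0.983, 0.183, 0.001, 0.001]
wrist_force: [-0.5, 0.9, -0.4]
gripper_width: 85.4
grip_force: 0.0
```

```bash
python3 -c "
from h import *
goal((636.6,-104.7,130,13.1))"
```

```text
t 33.8 tcp [ 496.2 -310.9  130.1] psi 21.1 w 85.4 grip 0.0 F [-0.5  0.9 -0.4]
(636.6, -104.7, 130, 13.1) -> [ 1.367e+00 -9.460e-01  1.000e-03] spin 0.044
```

Request:
send_rows([
  [1,0.68,-0.47,0,0],
  [1,0.68,-0.47,0,0],
  [1,0.68,-0.47,0,0],
])

```text
time_s: 34.17
ee_pos: [568.1, -200.9, 127.5]
eef_rot: [0.982, 0.188, 0.0, -0.002]
wrist_force: [-0.6, 0.1, 0.9]
gripper_width: 85.4
grip_force: 0.0
```

Request:
send_rows([
  [1,0.687,-0.476,0,0.044],
  [1,0.687,-0.476,0,0.044],
  [1,0.687,-0.476,0,0.044],
  [1,0.687,-0.476,0,0.044],
  [1,0.687,-0.476,0,0.044],
  [1,0.687,-0.476,0,0.044],
  [1,0.687,-0.476,0,0.044],
])

```text
time_s: 35.05
ee_pos: [635.6, -105.4, 128.9]
eef_rot: [0.994, 0.114, -0.0, 0.0]
wrist_force: [0.5, -0.1, 0.1]
gripper_width: 85.2
grip_force: 0.0
```

```bash
python3 -c "
from h import *
goal((636.6,-104.7,10,13.1))
c=grab('top','top7');s=grab('scene','scene7')
a=[cv2.resize(rectify(k,z,(495,-310),65,6),(390,390),interpolation=cv2.INTER_AREA)[45:345] for k in(c,s) for z in (51,6)]
cv2.imwrite('pics/g7.png',np.vstack([np.hstack(a[:2]),np.hstack(a[2:])]))"
```

```text
t 35.05 tcp [ 635.6 -105.4  128.9] psi 13.1 w 85.2 grip 0.0 F [ 0.5 -0.1  0.1]
(636.6, -104.7, 10, 13.1) -> [ 0.007 -0.003  0.793] spin -0.0
```

View pics/g7.png

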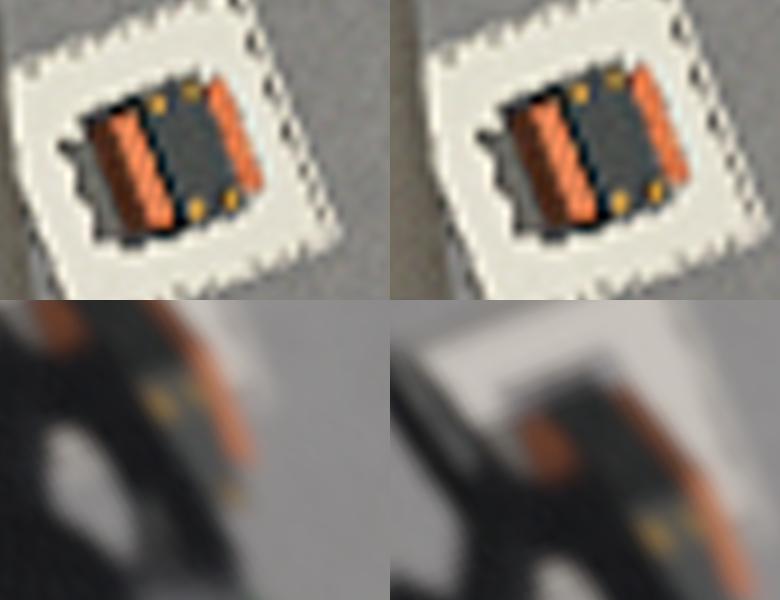

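The top view shows the transformer upright in the middle of the square tray. Its bolt dots at (157,103), (192,92), (197,210), (232,198) give (494.8,-309.8), against a tray centre of (494.5,-309.3). Next I'll regrip the heatsink and shift it.

Request:
send_rows([
  [1,0.007,-0.003,0.2,0],
  [1,0.007,-0.003,0.4,0],
  [1,0.007,-0.003,0.55,0],
  [1,0.007,-0.003,0.68,0],
  [1,0.007,-0.003,0.76,0],
  [1,0.007,-0.003,0.792,0],
  [1,0.007,-0.003,0.792,0],
  [1,0.007,-0.003,0.792,0],
  [1,0.007,-0.003,0.792,0],
  [1,0.007,-0.003,0.792,0],
])

```text
time_s: 36.4
ee_pos: [637.1, -103.8, 10.4]
eef_rot: [0.993, 0.114, 0.0, 0.0]
wrist_force: [-1.0, -0.6, -0.6]
gripper_width: 85.2
grip_force: 0.0
```

Request:
send_rows([
  [0.8,0,0,0,0],
  [0.7,0,0,0,0],
  [0.6,0,0,0,0],
  [0.5,0,0,0,0],
  [0.4,0,0,0,0],
  [0.2,0,0,0,0],
  [0,0,0,0,0],
  [0,0,0,0,0],
  [0,0,0,0,0],
  [0,0,0,0,0],
], grip_force=45)

```text
time_s: 37.65
ee_pos: [637.0, -104.0, 10.2]
eef_rot: [0.993, 0.114, 0.0, 0.0]
wrist_force: [0.4, -2.5, 3.4]
gripper_width: 33.5
grip_force: 45.6
```

Request:
send_rows([
  [0,0,0,-0.04,0],
  [0,0,0,-0.08,0],
  [0,0.015,0.01,-0.08,0],
  [0,0.033,0.023,-0.08,0],
  [0,0.033,0.023,-0.08,0],
  [0,0.033,0.023,-0.08,0],
  [0,0.033,0.023,-0.05,0],
  [0,0.033,0.023,-0.02,0],
  [0,0.033,0.023,-0.008,0],
  [0,0.033,0.023,0,0],
  [0,0.033,0.023,0,0],
  [0,0.033,0.023,0,0],
])

```text
time_s: 39.15
ee_pos: [642.4, -106.0, 10.2]
eef_rot: [0.993, 0.114, 0.0, -0.0]
wrist_force: [-1.7, 0.5, 2.0]
gripper_width: 33.8
grip_force: 45.3
```

Down with 2 N contact. Releasing, rising, then on to the capacitor.

Request:
send_rows([
  [0,0,0,0.002,0],
  [0.42,0,0,0.002,0],
  [0.45,0,0,0.002,0],
  [0.5,0,0,0.002,0],
  [0.6,0,0,0.002,0],
  [0.8,0,0,0,0],
  [1,0,0,0,0],
  [1,0,0,0,0],
  [1,0,0,-0.1,0],
  [1,0,0,-0.3,0],
  [1,0,0,-0.5,0],
  [1,0,0,-0.7,0],
  [1,0,0,-0.8,0],
  [1,0,0,-0.8,0],
])

```text
time_s: 40.9
ee_pos: [643.2, -106.1, 131.4]
eef_rot: [0.993, 0.114, 0.001, 0.0]
wrist_force: [1.3, 0.9, 0.3]
gripper_width: 85.4
grip_force: 0.0
```

```bash
python3 -c "
from h import *
goal((483.2,81.3,130,23.8))"
```

```text
t 40.9 tcp [ 643.2 -106.1  131.4] psi 13.1 w 85.4 grip 0.0 F [1.3 0.9 0.3]
(483.2, 81.3, 130, 23.8) -> [-0.755 -1.459  0.007] spin -0.059
```

Request:
send_rows([
  [1,-0.375,-0.73,0,0],
  [1,-0.375,-0.73,0,0],
  [1,-0.375,-0.73,0,0],
])

```text
time_s: 41.28
ee_pos: [558.8, -7.6, 128.5]
eef_rot: [0.993, 0.118, -0.002, -0.001]
wrist_force: [0.1, -0.1, -0.3]
gripper_width: 85.3
grip_force: 0.0
```

Request:
send_rows([
  [1,-0.38,-0.729,0,-0.059],
  [1,-0.38,-0.729,0,-0.059],
  [1,-0.38,-0.729,0,-0.059],
  [1,-0.38,-0.729,0,-0.059],
  [1,-0.38,-0.729,0,-0.059],
  [1,-0.38,-0.729,0,-0.059],
  [1,-0.38,-0.729,0,-0.059],
  [1,-0.38,-0.729,0,-0.059],
])

```text
time_s: 42.28
ee_pos: [482.6, 81.1, 130.0]
eef_rot: [0.979, 0.206, 0.0, 0.0]
wrist_force: [0.3, 0.8, 0.0]
gripper_width: 85.4
grip_force: 0.0
```

```bash
python3 -c "
from h import *
goal((483.2,81.3,10,23.8))
c=grab('top','top8');s=grab('scene','scene8')
a=[cv2.resize(rectify(c,z,p,65,6),(390,390),interpolation=cv2.INTER_AREA)[45:345] for z,p in ((53,(636,-105)),(6,(582,285)))]
b=[cv2.resize(rectify(s,z,(636,-105),75,5),(390,390),interpolation=cv2.INTER_AREA)[0:300] for z in(53,3)]
cv2.imwrite('pics/g8.png',np.vstack([np.hstack(a),np.hstack(b)]))
# round tray now empty: centre from both views
for n,k,t in(('top',c,190),('scene',s,165)):
    u=proj(k,[582,285,6])[0].astype(int);m=np.zeros((400,640),np.uint8)
    sl=np.s_[u[1]-32:u[1]+32,u[0]-32:u[0]+32];m[sl]=(k['color'][sl].min(2)>t)
    q=max(cv2.findContours(m,cv2.RETR_EXTERNAL,cv2.CHAIN_APPROX_NONE)[0],key=cv2.contourArea)
    p=ray(k,q,6)[:,:2].astype(np.float32);print(n,cv2.fitEllipse(cv2.convexHull(p)),p.min(0),p.max(0))"
```

```text
t 42.27 tcp [482.6  81.1 130. ] psi 23.7 w 85.4 grip 0.0 F [0.3 0.8 0. ]
(483.2, 81.3, 10, 23.8) -> [0.004 0.001 0.8  ] spin -0.0
top ((543.0358276367188, 279.4950256347656), (11.089653968811035, 43.153587341308594), 4.832882404327393) [537.5583  259.49503] [547.50934 298.99026]
scene ((587.31640625, 284.387939453125), (92.00313568115234, 95.11470794677734), 23.343597412109375) [541.16113 236.81325] [633.84   331.3406]
```

View pics/g8.png

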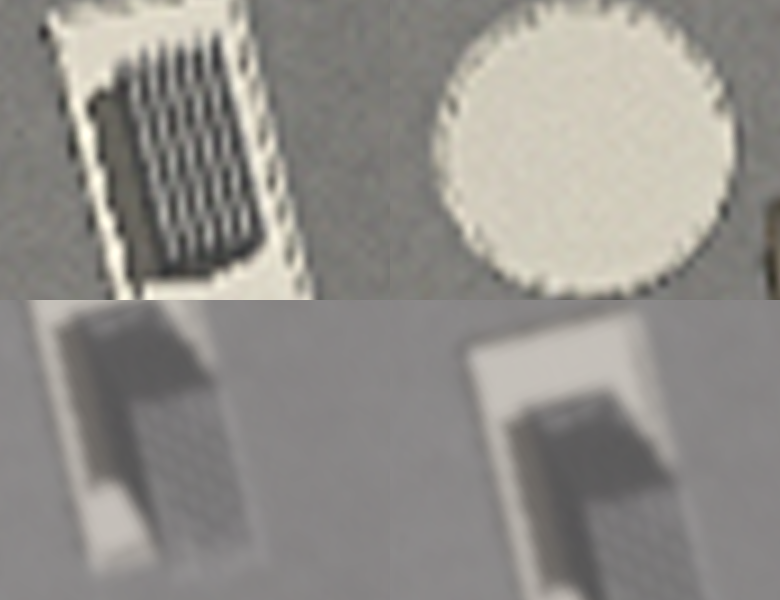

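The heatsink is now centred to within about 1–2 mm: top-face centre (192,154) in tile 1, and about a 30 mm end gap in the scene tile. The empty round tray is centred near (583.5,284.5). Picking the capacitor.

Request:
send_rows([
  [1,0.004,0.001,0.2,0],
  [1,0.004,0.001,0.4,0],
  [1,0.004,0.001,0.55,0],
  [1,0.004,0.001,0.68,0],
  [1,0.004,0.001,0.76,0],
  [1,0.004,0.001,0.8,0],
  [1,0.004,0.001,0.8,0],
  [1,0.004,0.001,0.8,0],
  [1,0.004,0.001,0.8,0],
  [1,0.004,0.001,0.8,0],
])

```text
time_s: 43.62
ee_pos: [483.2, 81.5, 10.4]
eef_rot: [0.979, 0.206, 0.0, 0.0]
wrist_force: [-0.6, 0.3, 1.0]
gripper_width: 85.4
grip_force: 0.0
```

Request:
send_rows([
  [0.8,0,0,0,0],
  [0.7,0,0,0,0],
  [0.6,0,0,0,0],
  [0.5,0,0,0,0],
  [0.4,0,0,0,0],
  [0.2,0,0,0,0],
  [0,0,0,0,0],
  [0,0,0,0,0],
  [0,0,0,0,0],
  [0,0,0,0,0],
], grip_force=35)

```text
time_s: 44.88
ee_pos: [483.0, 81.5, 10.1]
eef_rot: [0.979, 0.206, -0.0, 0.0]
wrist_force: [-1.8, 0.5, 5.5]
gripper_width: 34.8
grip_force: 34.6
```

Request:
send_rows([
  [0,0,0,-0.05,0],
  [0,0,0,-0.15,0],
  [0,0,0,-0.3,0],
  [0,0,0,-0.45,0],
  [0,0,0,-0.6,0],
  [0,0,0,-0.6,0],
  [0,0,0,-0.6,0],
  [0,0,0,-0.6,0],
])

```text
time_s: 45.88
ee_pos: [482.3, 81.3, 99.3]
eef_rot: [0.979, 0.206, -0.001, 0.0]
wrist_force: [-0.2, -1.1, -1.4]
gripper_width: 34.0
grip_force: 34.9
```

```bash
python3 -c "
from h import *
goal((583.5,283.5,100,23.8))"
```

```text
t 45.88 tcp [482.3  81.3  99.3] psi 23.8 w 34.0 grip 34.9 F [-0.2 -1.1 -1.4]
(583.5, 283.5, 100, 23.8) -> [ 1.16  -0.962 -0.007] spin -0.0
```

Request:
send_rows([
  [0,0.15,-0.12,0,0],
  [0,0.35,-0.28,0,0],
  [0,0.58,-0.48,0,0],
])

```text
time_s: 46.25
ee_pos: [533.7, 182.4, 99.1]
eef_rot: [0.979, 0.205, -0.001, 0.0]
wrist_force: [1.5, -0.3, -0.4]
gripper_width: 34.3
grip_force: 35.0
```

Request:
send_rows([
  [0,0.2,-0.17,0,0],
  [0,0.4,-0.33,0,0],
  [0,0.52,-0.43,0,0],
  [0,0.58,-0.482,0,0],
  [0,0.58,-0.482,0,0],
  [0,0.58,-0.482,0,0],
  [0,0.58,-0.482,0,0],
  [0,0.58,-0.482,0,0],
])

```text
time_s: 47.25
ee_pos: [584.1, 283.0, 100.2]
eef_rot: [0.979, 0.206, 0.0, 0.0]
wrist_force: [0.2, -0.1, -1.4]
gripper_width: 34.4
grip_force: 35.0
```

```bash
python3 -c "
from h import *
goal((583.5,283.5,10.5,23.8))"
```

```text
t 47.25 tcp [584.1 283.  100.2] psi 23.7 w 34.4 grip 35.0 F [ 0.2 -0.1 -1.4]
(583.5, 283.5, 10.5, 23.8) -> [-0.002 -0.005  0.598] spin -0.0
```

Request:
send_rows([
  [0,-0.002,-0.005,0.1,0],
  [0,-0.002,-0.005,0.25,0],
  [0,-0.002,-0.005,0.4,0],
  [0,-0.002,-0.005,0.5,0],
  [0,-0.002,-0.005,0.55,0],
  [0,-0.002,-0.005,0.575,0],
  [0,-0.002,-0.005,0.585,0],
  [0,-0.002,-0.005,0.592,0],
  [0,-0.002,-0.005,0.597,0],
  [0,-0.002,-0.005,0.597,0],
  [0,-0.002,-0.005,0.597,0],
  [0,-0.002,-0.005,0.597,0],
])

```text
time_s: 48.75
ee_pos: [583.6, 284.2, 10.5]
eef_rot: [0.979, 0.206, 0.0, -0.0]
wrist_force: [-0.8, -0.0, -1.1]
gripper_width: 34.4
grip_force: 35.0
```

Request:
send_rows([
  [0,0,0,0.002,0],
  [0,0,0,0.004,0],
  [0,0,0,0.004,0],
  [0,0,0,0.004,0],
])

```text
time_s: 49.25
ee_pos: [583.6, 284.2, 10.2]
eef_rot: [0.979, 0.206, 0.0, 0.0]
wrist_force: [-1.6, -1.0, 4.7]
gripper_width: 34.4
grip_force: 35.1
```

Contact. Releasing, rising, and backing away.

Request:
send_rows([
  [0.42,0,0,0.002,0],
  [0.45,0,0,0.002,0],
  [0.5,0,0,0.002,0],
  [0.6,0,0,0.002,0],
  [0.8,0,0,0,0],
  [1,0,0,0,0],
  [1,0,0,0,0],
  [1,0,0,-0.1,0],
  [1,0,0,-0.3,0],
  [1,0,0,-0.5,0],
  [1,0,0,-0.7,0],
  [1,0,0,-0.9,0],
])

```text
time_s: 50.75
ee_pos: [583.7, 284.3, 147.2]
eef_rot: [0.979, 0.206, 0.001, -0.0]
wrist_force: [-0.7, 1.6, 0.1]
gripper_width: 85.6
grip_force: 0.0
```

Request:
send_rows([
  [1,0,0.5,-0.2,0],
  [1,0,1,-0.2,0],
  [1,0,1,-0.2,0],
  [1,0,1,-0.2,0],
  [1,0,1,-0.2,0],
])

```text
time_s: 51.38
ee_pos: [643.5, 148.4, 175.5]
eef_rot: [0.978, 0.206, 0.0, -0.001]
wrist_force: [-0.0, 0.2, -0.3]
gripper_width: 85.4
grip_force: 0.0
```

```bash
python3 -c "
from h import *
goal()
c=grab('top','top9');s=grab('scene','scene9')
a=cv2.resize(rectify(c,55,(583,284.5),65,6),(390,390),interpolation=cv2.INTER_AREA)
b=s['color'][110:330,120:490,::-1]
b=cv2.resize(b,(410,244))
t=cv2.resize(c['color'][110:290,170:470,::-1],(410,246))
g=np.zeros((490,800,3),np.uint8);g[:390,:390]=a;g[:244,390:]=b;g[244:,390:]=t
cv2.imwrite('pics/g9.png',g)"
```

```text
t 51.38 tcp [643.5 148.4 175.5] psi 23.8 w 85.4 grip 0.0 F [-0.   0.2 -0.3]
```

View pics/g9.png

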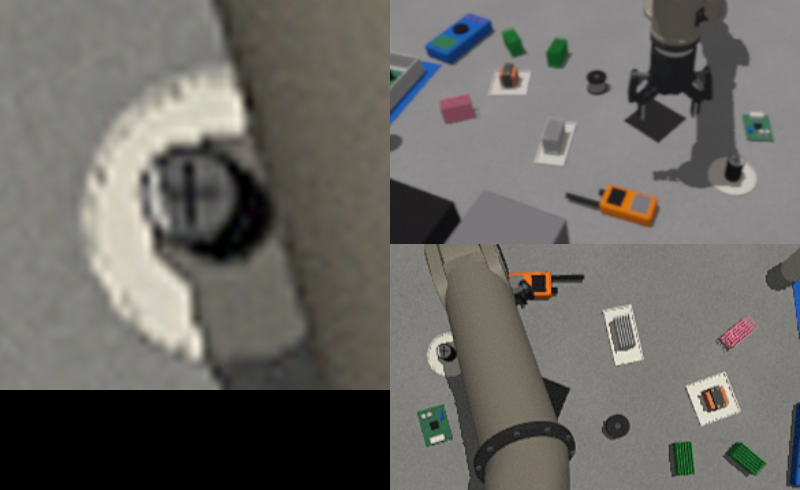

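All three parts stand upright and centred in their own trays. The capacitor top at (192,200) in the left tile is about 2 mm from the tray centre. The pad is empty and the reel, radio and board haven't moved. Handing in.

```bash
python3 -c "
from workcell import arm
print(arm.job_done())"
```

```text
the job is handed in; nothing more can be done
None
```

The job is handed in at about 51 s of the 118 s allowed: the capacitor is in the round tray, the transformer in the square tray and the heatsink lengthwise in the long tray, each upright and within about 2 mm of centre by camera, with the pad empty and the reel, radio and board left alone.

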